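# Take up a paper-roll brake and prove its hand lever stops short of the bar

### The arm

A 6-joint arm with a two-finger parallel gripper is mounted at the origin on a cart in front of the work surface, level with it; the furniture and walls round the work are solid. World frame = base frame: x ahead of the robot, y to its left, z up, the work surface at z = 0. Lengths are in mm, angles in degrees, forces in N, time in s.
With the tool pointing down it reaches from about 350 to 850 mm from the base axis. Payload 8.1 kg.
Tool frame: the origin (TCP) lies on the centre line of the jaws, within the pads' length; the fingertips stand 19 mm ahead of it and the grasp point (between the pads) is the TCP; z points along the fingers, y is the line along which they close (so a half turn about z gives the same grasp; the last joint's range is limited). The gripper opens to 85 mm and grips with 20 to 120 N. Pads are 22 mm wide; open, the fingers measure 114 mm over their backs; the gripper's body (76 mm by 85 mm) begins 54 mm behind the grasp point. The pads swing forward as they close: fully open they stand 13 mm farther back than shut.
Start: joints at [64.263, 7.471, 85.268, -0, 87.261, -4.893], TCP at [213.476, 560.744, 250.292] pointing down, gripper open.
Joint ranges: [-169.43, 169.43], [-51.17, 129.36], [1.28, 143.12], [-76.62, 256.62], [0, 156.53], [-152.29, 152.29]. Speed limits (degrees/s): [136.94, 136.94, 159.86, 180, 180, 180].

### API

Orientations are given as [roll, pitch, yaw] about the fixed x, y, z axes, in that order (R = Rz(yaw) Ry(pitch) Rx(roll)).
In Python, from bench import r gives the robot as it stands. The module is installed in compiled form; this text tells all that it offers.
- The arm moves only by the tool servo_tool, never from a script. Its arguments are lists of equal length, an entry for each row: "fingers": the finger opening in m, from 0 to 0.0854; "linear": the shift along the tool's x, y, z in m, a list of three; "rotation": the turn, a rotation vector about the tool's x, y, z in degrees, a list of three. A call has 1 to 10 rows; each row is the pose to reach, as a shift and turn from the pose commanded when the call began, along the tool's axes at that moment; what a row does not reach only later rows make up. A row lasts 1/10 s, in which the tool goes at most 50 mm and 8.59 degrees, less where a joint would pass 70% of its speed; a pose out of reach is approached as far as the arm can. A call with a gripper value outside its range is refused whole. The fingers move at their own pace and stop on an object; "force" is the grip in N (left out, the last holds). Time passes only in rows, so rows that repeat a pose let the fingers close. It gives the time, the measured TCP pose, the force, the opening and the grip force at its end, in the units of the state.
- r.sense(): the state, without advancing time (a new reading comes with each control period).
- r.snapshot(name): name is "side" or "top" or "wrist"; returns a dict with "frame" (400x640x3 uint8, red, green, blue), "fx", "fy", "cx", "cy" (pixels), "camera_from_world" (4x4, takes a point from world to camera coordinates). Camera axes: x right, y up, looking along -z (the intrinsics and any distortion apply to the point x, -y, -z); pixel columns grow to the right and rows downward; lengths in mm; the calibration is good to about 2 mm. A picture is of the moment at which its call begins. There is no depth.
- r.hand_in(): hands the job in; it is judged then, once.
The state is a dict: "time": time; "joint_pos": joint angles; "qd": joint speeds; "joint_efforts": joint torques, N m; "tool_pos": TCP position; "tcp_rot": TCP orientation; "ft_force": force on the tool from outside, world axes, zero at the start; "wrist_torque": the same for the moment, N m; "finger_gap": finger opening in mm; "grip_force": force on a finger pad.
Only numpy, scipy, OpenCV 4.12 (cv2) and the standard library are available. Lean on these libraries where they do the work, as an engineer would, in place of code of your own. Each camera call takes 0.05 s, during which the arm holds its last target. There are 200 camera calls.

### The job

The hand brake of the paper-roll stand has gone slack: push the adjuster's black thumb tab over, away from you, with a fingertip, as far as it goes. Then press the rubber-sleeved brake lever in with the backs of the closed fingers until the brake bites and the lever comes up firm, clearly short of the grip bar, and finish while still holding it in. Only push: grip nothing, keep off the bar, do not strain the lever, and leave the loose things alone.

Things in the scene. Friction and masses are not known exactly. Their poses are not given: they have to be found in the camera images.
- roll_stand: Fixed grey steel stand with a 224 mm wide, 120 mm thick roll of brown paper lying across it; side plates 205 mm high, 250 mm apart. Origin on the table below the middle of the axle. Own axes, meant by every direction given here: +x away from the robot's side (in), y left along the axle, z up; yaw varies. Brake drum (90 mm disc), lever arm and adjuster are at its right (-y) end.
- grip_bar: Bare round aluminium bar, 22 mm thick, 262 mm long, along y between the tops of the side plates; origin at its middle, at stand x -35, z 185 mm. Fixed.
- brake_lever (a joint): Lever angle, rad, about a pivot along y at stand x -85, z 36 mm. 0 = out, sprung back, 62 mm from sleeve to bar; grows as its top is pressed in (+x). With the adjuster taken up it bites at about 0.235 (28 mm from the bar): up to there it pushes back with 2 to 3.5 N, beyond it is firm, about 1 N more per mm. Slack, it runs on to the bar (0.42).
- grip_mid (a point): Middle, on the centre line, of the lever's black rubber sleeve: round, 22 mm thick, 100 mm long along y, in front of the grip bar on the robot's side. 149 mm from the lever's pivot; at rest at stand x -120, y -65, z 181 mm, rising in an arc to z 185 at the bite. Axes: y along the sleeve, z along the lever away from the pivot, x in.
- lever_grip: Upper part of the brake lever with the sleeve; origin on the pivot at stand y -150 mm, axes as point grip_mid. Its upright arm stands outside the right side plate.
- slack_adjuster (a joint): Angle of the thumb tab and its cam about an axis along y, rad. 0 = slack, the tab leans 45 degrees towards the robot; 1.571 = taken up, at its end stop, leaning 45 degrees away. Starts at 0 to 0.1. Takes 3 to 4 N at the tab's end and stays where it is left; once over, the lever cannot turn it back.
- tab_end (a point): Middle of the pad (9 mm thick, 24 wide along y, 22 long) near the end of the adjuster's black tab, right of the drum: 62 mm from the tab's axis, which is at stand x -64, z 85 mm; tab at stand y -225. Goes from stand x -108, z 129 (slack) over the top (z 147) to x -20, z 129 mm. The tab ends 73 mm from its axis; below it all is free down to the axis.
- adjuster_tab: The adjuster's tab itself, origin on its axis at the stand's y -150; turns with joint slack_adjuster.
- tab_frame (a point): Point in the tab, 50 mm from its axis, z along the tab to its end, x across its thickness.
- brake_shoe (a joint): How far the rubber brake shoe is squeezed against the drum, m: 0 = not pressed, over 0.0003 = biting, grows with the push on the lever.
- carton_flat: Loose green and white folding carton lying flat, 83 x 122 x 39 mm, origin under its middle.
- tape_ring: Loose roll of brown tape, 94 mm across, 48 mm high, origin under its middle.
- marker: Loose white marker with a black cap, 128 mm long, 16 mm thick, origin under its middle.
- cutter: Loose yellow safety cutter, 143 x 31 x 18 mm, origin under its middle.
- stamp: Loose self-inking stamp, black with a red cap, 35 x 58 x 80 mm, origin under its middle.
- labels: Loose roll of white labels, 77 mm across, 40 mm high, origin under its middle.

How it is judged (in metres and radians):
On the way, in this order (a step that is already met when the one before it is completed fails the run):
1. the slack adjuster's tab is pushed over to its end stop, the lever still out (value of joint slack_adjuster above 1.45 rad and value of joint brake_lever below 0.1 rad), for 0.2 s.
2. the brake lever is pressed in by the fingers until the brake bites (value of joint slack_adjuster above 1.45 rad and value of joint brake_lever above 0.235 rad and value of joint brake_shoe above 0.0003 m and contact force between the fingers and lever_grip above 4 N), for 0.3 s.
At the end, for the whole second after the job is handed in: Ends holding: for the last second the adjuster stands over 1.45 rad (end stop 1.571); the fingers push the upper lever with over 4 N; it stands still past the bite (over 0.235 rad) and about 9 mm or more short of the bar (under 0.36 rad); the shoe is squeezed by over 0.3 mm (all of step 2 and value of joint brake_lever below 0.36 rad and velocity of joint brake_lever between -0.03 and 0.03 rad/s); the arm keeps its last pose, push and grip.
It fails at once if the lever is driven on to within about 9 mm of the grip bar (value of joint brake_lever above 0.36 rad).
It fails at once if the lever is strained: the fingers push on it with more than 40 N (contact force between the fingers and lever_grip above 40 N).
It fails at once if the fingers touch the grip bar (contact force between the fingers and grip_bar above 0.5 N).
It fails at once if the lever's sleeve or the adjuster's tab is gripped between the fingers ((contact force between the fingers and lever_grip above 1 N and x of the grasp point in the frame of grip_mid between -0.009 and 0.009 m and z of the grasp point in the frame of grip_mid between -0.012 and 0.012 m) or (contact force between the fingers and adjuster_tab above 1 N and x of the grasp point in the frame of tab_frame between -0.005 and 0.005 m and z of the grasp point in the frame of tab_frame between -0.02 and 0.018 m)).
It fails at once if a loose thing on the table is moved by more than 20 mm (distance of any of carton_flat, tape_ring, marker, cutter, stamp, labels from where it was at the start of the episode above 0.02 m).
It also fails if it takes over 54 s, if anything falls off the work surface, if the arm or the gripper's body presses on something with over 40 N, if the wrist force passes 120 N, or if a joint passes its speed limit or range.

## Working session

There is one attempt and no reset: what is moved stays moved. The work goes in short steps, Python scripts to look and compute and a tool call to move; the robot and the scene stay as the last step left them, time stands still between calls to the robot, and variables do not carry over. Pictures are saved under pics/ and viewed, at most 10 in all, crops included, and the job is handed in when it is done.

Besides the shell and the picture viewer there is one more tool, called after "Request:" as name(argument=value, ...) on one line, values as JSON. servo_tool: Moves the arm, as the interface text tells. Its arguments: {"type":"object","properties":{"fingers":{"type":"array","items":{"type":"number"}},"linear":{"type":"array","items":{"type":"array","items":{"type":"number"}}},"rotation":{"type":"array","items":{"type":"array","items":{"type":"number"}}},"force":{"type":"number"}},"required":["fingers","linear","rotation"]}

```bash
mkdir -p pics
python3 - <<'E'
from bench import r
import cv2,pickle,numpy as np
print(r.sense())
for n in("side","top"):
    s=r.snapshot(n); pickle.dump(s,open(n+".pkl","wb")); cv2.imwrite(f"pics/{n}0.png",s["frame"][...,::-1])
    M=np.array(s["camera_from_world"]);print(n,s["fx"],s["fy"],s["cx"],s["cy"],-M[:3,:3].T@M[:3,3],s.keys())
E
```

```text
{'time': 0.0, 'joint_pos': array([ 6.42611777e+01,  7.51593915e+00,  8.53296301e+01, -2.17961546e-03,
        8.72626864e+01, -4.89144795e+00]), 'qd': array([-0.12390888,  0.05987334,  0.03490532, -0.03894983, -0.09170394,
       -0.08942169]), 'joint_efforts': array([-1.47740418e-03, -5.69388986e+01, -5.00555956e+01, -3.67867324e-04,
        1.46347174e-02, -4.48419814e-05]), 'tool_pos': array([213.27452145, 560.25325198, 249.23238772]), 'tcp_rot': array([-1.79891953e+02, -7.06176020e-03,  1.59152725e+02]), 'ft_force': array([ 0.40407926,  0.46331787, -0.27000698]), 'wrist_torque': array([-0.04193624,  0.01792547,  0.01339586]), 'grip_force': 0.0, 'finger_gap': 84.95544520263786}
side 519.031212381272 519.031212381272 325.86689032049 196.60523269051234 [ 316.39194014 1226.07282918  866.11063056] dict_keys(['frame', 'fx', 'fy', 'cx', 'cy', 'camera_from_world'])
top 366.73065748439296 366.73065748439296 323.35133708406994 194.76534596063885 [ 448.63096281  -25.77584908 1175.73688996] dict_keys(['frame', 'fx', 'fy', 'cx', 'cy', 'camera_from_world'])
```

View pics/side0.png

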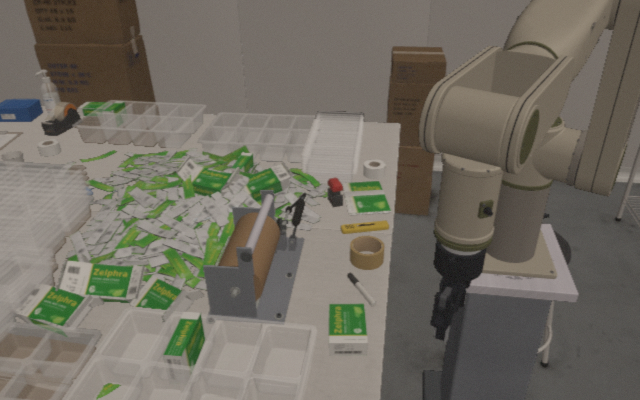

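View pics/top0.png

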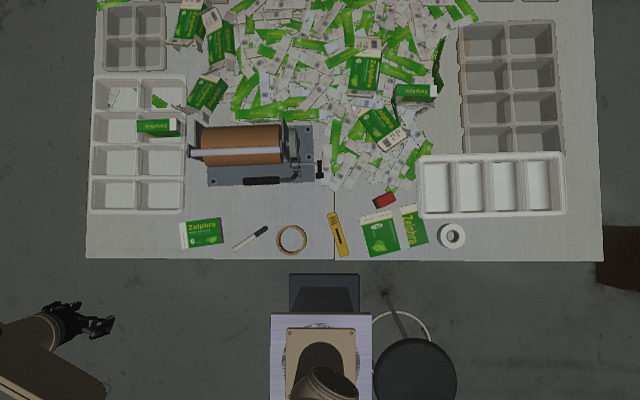

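The top view shows the stand at about cols 190–325, rows 120–185. The lever sleeve is near (262,181) and the tab near (320,170). The loose things sit in a row at rows 195–255. I'll enlarge both views.

Run:
```python
import cv2,numpy as np
a=cv2.imread("pics/top0.png")[105:205,180:340]; b=cv2.imread("pics/side0.png")[180:330,190:390]
a=cv2.resize(a,None,fx=5,fy=5,interpolation=cv2.INTER_CUBIC)
b=cv2.resize(b,None,fx=4,fy=4,interpolation=cv2.INTER_CUBIC)
cv2.imwrite("pics/topc.png",a);cv2.imwrite("pics/sidec.png",b)
```

```text
(no output)
```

View pics/topc.png

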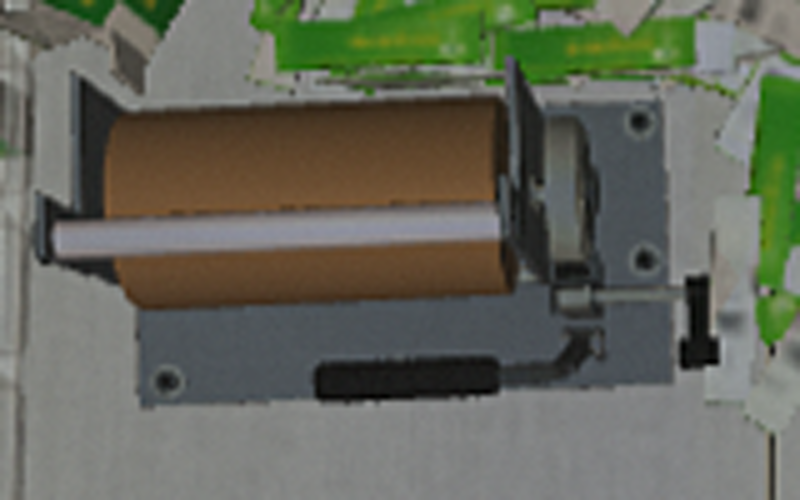

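View pics/sidec.png

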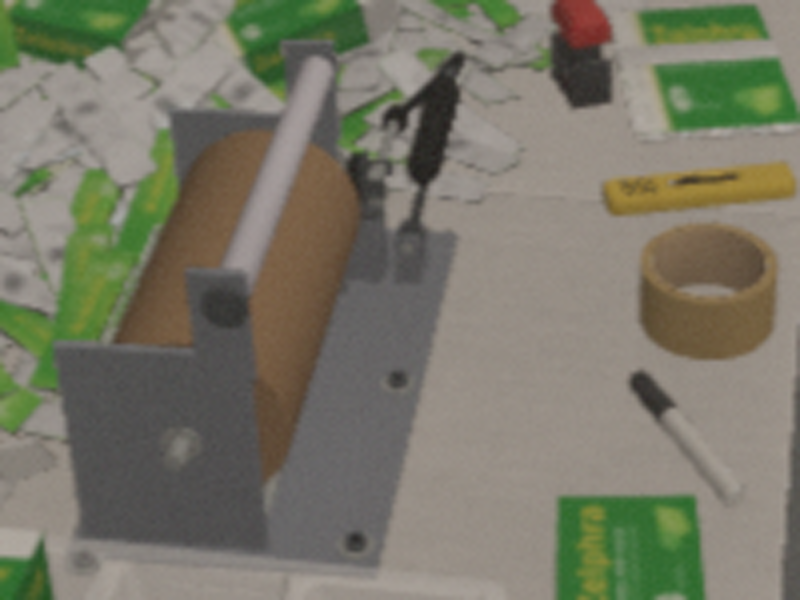

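The top crop (×5, offset 180,105) gives these points:
- Sleeve ends at (315,382) and (498,376).
- Bar ends at (52,240) and (500,222).
- Tab pad at (700,352), and its shaft at about (640,293).

Next I'll fit the stand pose and check it against the side view.

```bash
cat > h.py <<'E'
import numpy as np,pickle
from scipy.optimize import least_squares
def proj(s,P):
    M=np.array(s["camera_from_world"]);c=np.atleast_2d(P)@M[:3,:3].T+M[:3,3]
    return np.c_[s["cx"]+s["fx"]*c[:,0]/-c[:,2], s["cy"]+s["fy"]*-c[:,1]/-c[:,2]]
def w(p,P):
    P=np.atleast_2d(np.array(P,float));c,s=np.cos(p[2]),np.sin(p[2])
    return P@np.array([[c,-s,0],[s,c,0],[0,0,1]]).T+[p[0],p[1],0]
E
python3 - <<'E'
from h import *
t=pickle.load(open("top.pkl","rb"));s=pickle.load(open("side.pkl","rb"))
T=lambda u:np.array(u)/5+[180,105]
S=lambda u:np.array(u)/4+[190,180]
mt=[[-120,-15,181],[-120,-115,181],[-35,122,185],[-35,-122,185],[-108,-225,131]]
ut=T([[315,382],[498,376],[52,240],[500,222],[700,352]])
ms=[[-120,-65,181],[-35,122,185]]
us=S([[435,128],[245,265]])
f=lambda p:np.r_[(proj(t,w(p,mt))-ut).ravel()]
o=least_squares(f,[560,130,0],x_scale=[100,100,.1]);print(o.x,np.degrees(o.x[2]));print(o.fun.reshape(-1,2).round(1))
print("side resid",(proj(s,w(o.x,ms))-us).round(1), )
g=lambda p:np.r_[f(p),(proj(s,w(p,ms))-us).ravel()]
o=least_squares(g,o.x,x_scale=[100,100,.1],loss="soft_l1");print(o.x,np.degrees(o.x[2]))
np.save("pose.npy",o.x)
print(w(o.x,[[-108,-225,129],[-20,-225,129],[-120,-65,181],[-64,-225,85]]).round(0))
E
```

```text
[6.68101976e+02 2.30808419e+02 5.29762790e-02] 3.035317202887406
[[-0.4  0.4]
 [-0.5 -0.3]
 [ 1.   0.3]
 [ 0.2 -0.7]
 [-0.4  0.3]]
side resid [[-0.2 -0.8]
 [-3.5  7.2]]
[6.66693636e+02 2.30884500e+02 6.11423652e-02] 3.5031994756158378
[[573.  -0. 129.]
 [660.   5. 129.]
 [551. 159. 181.]
 [617.   2.  85.]]
```

The second side point was misidentified (it was the bar's end cap), so I keep the top-only fit: stand at (668.1, 230.8), yaw 3.04°. The sleeve in the side view agrees to within 1 px. I'm now moving in front of the tab, fingers closed, yaw 93, backs facing the stand's x.

Request:
servo_tool(fingers=[0,0,0,0,0,0,0,0,0,0], force=20, linear=[[-0.015,-0.013,0],[-0.045,-0.04,0],[-0.08,-0.072,0],[-0.115,-0.104,0],[-0.15,-0.136,0],[-0.185,-0.168,0],[-0.22,-0.2,0],[-0.255,-0.231,0],[-0.29,-0.263,0],[-0.325,-0.295,0]], rotation=[[0,0,3],[0,0,9],[0,0,15],[0,0,21],[0,0,27],[0,0,33],[0,0,39],[0,0,45],[0,0,51],[0,0,57]])

```text
time: 1.1
tool_pos: [412.5, 167.6, 250.1]
tcp_rot: [180.0, -0.0, 101.9]
ft_force: [1.9, 0.0, -0.8]
finger_gap: -0.3
grip_force: 0.0
```

```bash
cat >> h.py <<'E'
from scipy.spatial.transform import Rotation as Ro
p=np.array([668.1,230.8,0.05298])
def go(st,tgt,yaw=93.04):
    "tool-axis shift (m) and rotvec (deg) from state to stand-frame TCP target"
    R=Ro.from_euler("xyz",st["tcp_rot"],degrees=True)
    T=Ro.from_euler("xyz",[180,0,yaw],degrees=True)
    return (R.inv().apply(w(p,tgt)[0]-st["tool_pos"])/1000).round(4),(R.inv()*T).as_rotvec(degrees=True).round(2)
def stand(P):
    P=np.atleast_2d(P)-[p[0],p[1],0];c,s=np.cos(p[2]),np.sin(p[2]);return P@np.array([[c,-s,0],[s,c,0],[0,0,1]])
E
python3 - <<'E'
from bench import r
from h import *
s=r.sense();print(s["time"],s["tool_pos"],s["tcp_rot"],s["finger_gap"],s["ft_force"]);print(go(s,[-180,-225,250]))
E
```

```text
1.1 [412.49830025 167.58377479 250.117424  ] [ 1.79998479e+02 -3.43681221e-03  1.01919259e+02] -0.268678240282064 [ 1.90263863  0.02678176 -0.75182534]
(array([-1.854e-01,  5.060e-02,  1.000e-04]), array([ 0.  , -0.  ,  8.88]))
```

Request:
servo_tool(fingers=[0,0,0,0,0,0,0,0], linear=[[-0.04,0.011,0],[-0.08,0.022,0],[-0.115,0.032,0],[-0.145,0.04,0],[-0.17,0.046,0],[-0.182,0.05,0],[-0.1855,0.0505,0],[-0.1855,0.0505,0]], rotation=[[0,0,3],[0,0,5],[0,0,7],[0,0,8],[0,0,8.9],[0,0,8.9],[0,0,8.9],[0,0,8.9]])

```text
time: 1.9
tool_pos: [500.4, -0.9, 250.0]
tcp_rot: [-180.0, -0.0, 93.3]
ft_force: [-0.8, 1.1, 0.6]
finger_gap: 0.3
grip_force: 0.0
```

Run:
```python
from bench import r
from h import *
import cv2
s=r.sense();print(s["time"],s["tool_pos"],s["tcp_rot"],s["ft_force"],stand(s["tool_pos"]));print(go(s,[-152,-225,136]))
a=r.snapshot("wrist");pickle.dump(a,open("wrist.pkl","wb"));cv2.imwrite("pics/wrist1.png",a["frame"][...,::-1])
P=w(p,[[-108,-225,129],[-116,-225,137],[-64,-225,85],[-120,-15,181],[-120,-115,181],[-120,-65,181]]);print(proj(a,P).round(0))
```

```text
1.9 [500.42174169  -0.94818293 250.01899176] [-1.79958051e+02 -2.70859150e-02  9.32599428e+01] [-0.7860146   1.08009583  0.59610843] [[-179.71526266 -222.54357544  250.01899176]]
(array([-0.0026,  0.0278,  0.114 ]), array([-0.04, -0.03,  0.22]))
[[ 406.  206.]
 [ 398.  209.]
 [ 441.  193.]
 [ 448. -201.]
 [ 426.   39.]
 [ 436.  -71.]]
```

View pics/wrist1.png

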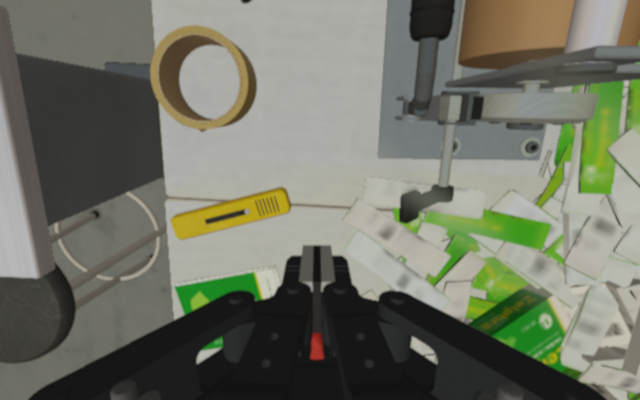

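The wrist view has the tab end at about (405,207), against a prediction of (398–406,206–209). The sleeve's right end is at (433,38), against (426,39). The fit is good, with the stand perhaps 2 mm farther in. I'll descend in front of the tab.

Request:
servo_tool(fingers=[0,0,0,0,0,0,0], linear=[[-0.002,0.015,0.02],[-0.0026,0.026,0.05],[-0.0026,0.026,0.08],[-0.0026,0.026,0.1],[-0.0026,0.026,0.112],[-0.0026,0.026,0.114],[-0.0026,0.026,0.114]], rotation=[[0,0,-0.2],[0,0,-0.2],[0,0,-0.2],[0,0,-0.2],[0,0,-0.2],[0,0,-0.2],[0,0,-0.2]])

```text
time: 2.65
tool_pos: [526.9, -1.9, 136.9]
tcp_rot: [180.0, 0.0, 93.5]
ft_force: [0.0, -0.1, -0.7]
finger_gap: 0.0
grip_force: 0.0
```

Run:
```python
from bench import r
from h import *
import cv2
s=r.sense();print(s["time"],s["tcp_rot"],s["ft_force"],stand(s["tool_pos"]))
a=r.snapshot("side")["frame"][170:290,250:410,::-1];cv2.imwrite("pics/side2.png",cv2.resize(a,None,fx=5,fy=5,interpolation=cv2.INTER_CUBIC))
```

```text
2.65 [1.79969172e+02 7.35041132e-04 9.35024496e+01] [ 0.01739542 -0.11400822 -0.68023757] [[-153.291888   -224.87847384  136.93328313]]
```

View pics/side2.png

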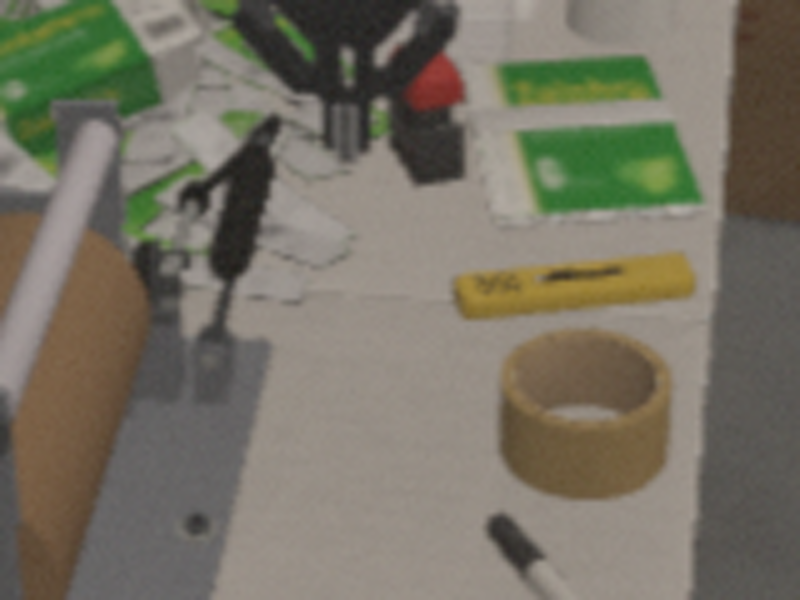

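The fingertips stand clear in front of the tab: tip at crop (345,155), tab end at (265,130). I'll push in a shallow arc.

Request:
servo_tool(fingers=[0,0,0,0,0,0,0,0,0,0], linear=[[0,0.008,0],[0,0.016,0],[0,0.024,0],[0,0.032,-0.002],[0,0.039,-0.004],[0,0.046,-0.007],[0,0.053,-0.009],[0,0.06,-0.011],[0,0.067,-0.012],[0,0.07,-0.012]], rotation=[[0,0,0],[0,0,0],[0,0,0],[0,0,0],[0,0,0],[0,0,0],[0,0,0],[0,0,0],[0,0,0],[0,0,0]])

```text
time: 3.7
tool_pos: [597.5, 1.8, 148.4]
tcp_rot: [180.0, 0.0, 93.5]
ft_force: [-3.2, -0.7, 2.1]
finger_gap: -0.3
grip_force: 1.5
```

Request:
servo_tool(fingers=[0,0,0,0,0,0,0], linear=[[0,0.006,0.001],[0,0.012,0.003],[0,0.017,0.006],[0,0.022,0.009],[0,0.026,0.012],[0,0.029,0.013],[0,0.029,0.013]], rotation=[[0,0,0],[0,0,0],[0,0,0],[0,0,0],[0,0,0],[0,0,0],[0,0,0]])

```text
time: 4.4
tool_pos: [625.9, 3.6, 134.9]
tcp_rot: [-180.0, -0.0, 93.5]
ft_force: [-2.1, 0.4, 3.6]
finger_gap: 0.1
grip_force: 1.5
```

Run:
```python
from bench import r
from h import *
s=r.sense();print(s["time"],s["tcp_rot"],s["ft_force"],stand(s["tool_pos"]))
```

```text
4.4 [-1.79995182e+02 -5.27515265e-03  9.34604296e+01] [-2.09834425  0.44723467  3.60490057] [[ -54.17534784 -224.61675636  134.91543167]]
```

Request:
servo_tool(fingers=[0,0,0], linear=[[0,0.003,0.001],[0,0.005,0.002],[0,0.005,0.002]], rotation=[[0,0,0],[0,0,0],[0,0,0]])

```text
time: 4.7
tool_pos: [630.2, 3.9, 132.7]
tcp_rot: [-179.9, -0.0, 93.5]
ft_force: [-3.9, 0.2, 1.4]
finger_gap: 0.1
grip_force: 2.3
```

Request:
servo_tool(fingers=[0,0,0], linear=[[0,0.002,0.001],[0,0.003,0.001],[0,0.003,0.001]], rotation=[[0,0,0],[0,0,0],[0,0,0]])

```text
time: 5.0
tool_pos: [632.6, 4.1, 131.4]
tcp_rot: [-179.9, -0.0, 93.5]
ft_force: [-5.2, -0.6, 1.1]
finger_gap: -0.0
grip_force: 2.4
```

Request:
servo_tool(fingers=[0,0,0], linear=[[0,0.002,0],[0,0.003,0],[0,0.003,0]], rotation=[[0,0,0],[0,0,0],[0,0,0]])

```text
time: 5.3
tool_pos: [634.5, 4.2, 131.0]
tcp_rot: [-179.7, -0.0, 93.5]
ft_force: [-10.9, -1.1, 4.3]
finger_gap: -0.2
grip_force: 5.4
```

Run:
```python
from bench import r
from h import *
import cv2
s=r.sense();print(s["time"],s["tcp_rot"],s["ft_force"],stand(s["tool_pos"]))
a=r.snapshot("side")["frame"][170:270,240:340,::-1];cv2.imwrite("pics/side3.png",cv2.resize(a,None,fx=6,fy=6,interpolation=cv2.INTER_CUBIC))
```

```text
5.3 [-1.79700344e+02 -1.40114691e-02  9.34583521e+01] [-10.86434493  -1.05086868   4.27743156] [[ -45.58015959 -224.55023369  131.02170732]]
```

View pics/side3.png

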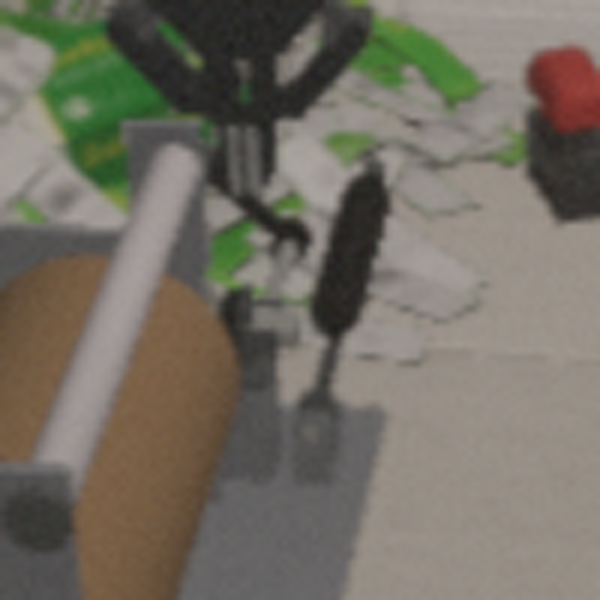

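The tab now leans about 45° away, from axis (295,235) up to about (235,190), and the lever is still out. The force is rising as at the stop. I'll confirm with 2 mm more.

Request:
servo_tool(fingers=[0,0,0,0], linear=[[0,0.001,0],[0,0.002,0],[0,0.002,0],[0,0.002,0]], rotation=[[0,0,0],[0,0,0],[0,0,0],[0,0,0]])

```text
time: 5.75
tool_pos: [635.4, 4.2, 130.8]
tcp_rot: [-179.6, -0.0, 93.5]
ft_force: [-16.3, -2.0, 6.1]
finger_gap: -0.1
grip_force: 7.6
```

The end stop is confirmed at 16 N. I'll retreat and go round in front of the lever.

Request:
servo_tool(fingers=[0,0,0,0,0,0,0,0,0,0], linear=[[0,-0.015,-0.005],[0,-0.04,-0.02],[0,-0.07,-0.04],[0,-0.1,-0.055],[0.02,-0.122,-0.057],[0.05,-0.128,-0.057],[0.09,-0.13,-0.057],[0.13,-0.13,-0.057],[0.16,-0.13,-0.057],[0.16,-0.13,-0.057]], rotation=[[0,0,0],[0,0,0],[0,0,0],[0,0,0],[0,0,0],[0,0,0],[0,0,0],[0,0,0],[0,0,0],[0,0,0]])

```text
time: 6.75
tool_pos: [499.1, 159.7, 189.6]
tcp_rot: [179.9, -0.1, 93.7]
ft_force: [-1.1, -0.6, 0.1]
finger_gap: 0.2
grip_force: 0.0
```

Run:
```python
from bench import r
from h import *
import cv2
s=r.sense();print(s["time"],s["tcp_rot"],s["ft_force"],stand(s["tool_pos"]),go(s,[-147,-65,187]))
a=r.snapshot("side")["frame"][150:270,220:380,::-1];cv2.imwrite("pics/side4.png",cv2.resize(a,None,fx=5,fy=5,interpolation=cv2.INTER_CUBIC))
```

```text
6.75 [ 1.79900234e+02 -9.31111472e-02  9.36607760e+01] [-1.06236375 -0.62906939  0.05489328] [[-172.49274866  -62.08654207  189.55895732]] (array([-0.0032,  0.0255,  0.0026]), array([ 0.1 , -0.09,  0.62]))
```

View pics/side4.png

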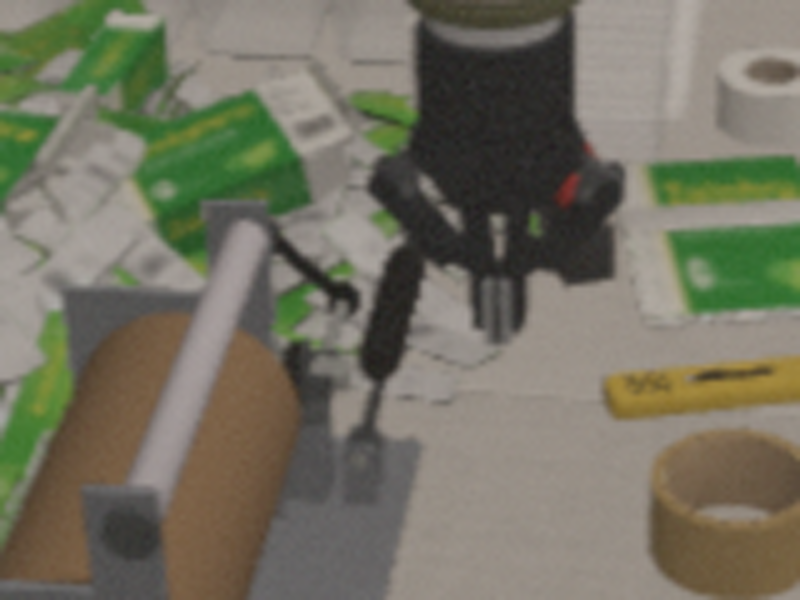

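The tab stayed over, from (345,298) up to (280,230). The fingers at (497,335) are in front of the sleeve at (395,315). I'll press gently, watching the force.

Request:
servo_tool(fingers=[0,0,0,0,0,0,0,0,0,0], linear=[[-0.002,0.008,0.002],[-0.003,0.016,0.002],[-0.003,0.022,0.002],[-0.003,0.027,0.002],[-0.003,0.032,0.001],[-0.003,0.037,0.001],[-0.003,0.042,0],[-0.003,0.047,0],[-0.003,0.052,-0.001],[-0.003,0.052,-0.001]], rotation=[[0,0,0.3],[0,0,0.6],[0,0,0.6],[0,0,0.6],[0,0,0.6],[0,0,0.6],[0,0,0.6],[0,0,0.6],[0,0,0.6],[0,0,0.6]])

```text
time: 7.8
tool_pos: [551.7, 156.4, 190.2]
tcp_rot: [-180.0, 0.0, 92.9]
ft_force: [-3.2, -1.8, 1.7]
finger_gap: -0.1
grip_force: 1.6
```

Request:
servo_tool(fingers=[0,0,0,0], linear=[[0,0.004,0],[0,0.008,0],[0,0.01,0],[0,0.01,0]], rotation=[[0,0,0],[0,0,0],[0,0,0],[0,0,0]])

```text
time: 8.2
tool_pos: [561.5, 157.0, 190.4]
tcp_rot: [180.0, -0.0, 92.9]
ft_force: [-4.3, 0.0, 1.7]
finger_gap: -0.2
grip_force: 1.7
```

Run:
```python
from bench import r
from h import *
s=r.sense();print(s["time"],s["tcp_rot"],s["ft_force"],stand(s["tool_pos"]))
```

```text
8.2 [ 1.79982441e+02 -1.14884005e-02  9.28595039e+01] [-4.2738478   0.02111754  1.66098709] [[-110.32376017  -68.06128744  190.41854488]]
```

Request:
servo_tool(fingers=[0,0,0,0], linear=[[0,0.002,0],[0,0.003,0],[0,0.003,0],[0,0.003,0]], rotation=[[0,0,0],[0,0,0],[0,0,0],[0,0,0]])

```text
time: 8.6
tool_pos: [564.0, 157.1, 190.3]
tcp_rot: [-180.0, -0.0, 92.9]
ft_force: [-6.0, 0.7, 4.2]
finger_gap: -0.2
grip_force: 2.6
```

Request:
servo_tool(fingers=[0,0,0,0], linear=[[0,0.002,0],[0,0.003,0],[0,0.003,0],[0,0.003,0]], rotation=[[0,0,0],[0,0,0],[0,0,0],[0,0,0]])

```text
time: 9.0
tool_pos: [566.5, 157.2, 190.4]
tcp_rot: [-179.9, 0.0, 92.9]
ft_force: [-9.1, -0.4, 5.7]
finger_gap: -0.0
grip_force: 4.5
```

Request:
servo_tool(fingers=[0,0,0,0,0,0,0,0], linear=[[0,0.001,0],[0,0.0015,0],[0,0.0015,0],[0,0.0015,0],[0,0.0015,0],[0,0.0015,0],[0,0.0015,0],[0,0.0015,0]], rotation=[[0,0,0],[0,0,0],[0,0,0],[0,0,0],[0,0,0],[0,0,0],[0,0,0],[0,0,0]])

```text
time: 9.8
tool_pos: [567.7, 157.3, 190.4]
tcp_rot: [-179.9, 0.0, 92.9]
ft_force: [-11.2, -0.4, 7.5]
finger_gap: -0.2
grip_force: 5.4
```

Run:
```python
from bench import r
from h import *
import cv2
s=r.sense();print(s["time"],s["tcp_rot"],s["ft_force"],stand(s["tool_pos"]))
a=r.snapshot("side")["frame"][150:270,220:380,::-1];cv2.imwrite("pics/side5.png",cv2.resize(a,None,fx=5,fy=5,interpolation=cv2.INTER_CUBIC))
```

```text
9.8 [-1.79872696e+02  1.01419901e-03  9.28699216e+01] [-11.18791967  -0.44905611   7.53514281] [[-104.15971189  -68.07306723  190.4451436 ]]
```

View pics/side5.png

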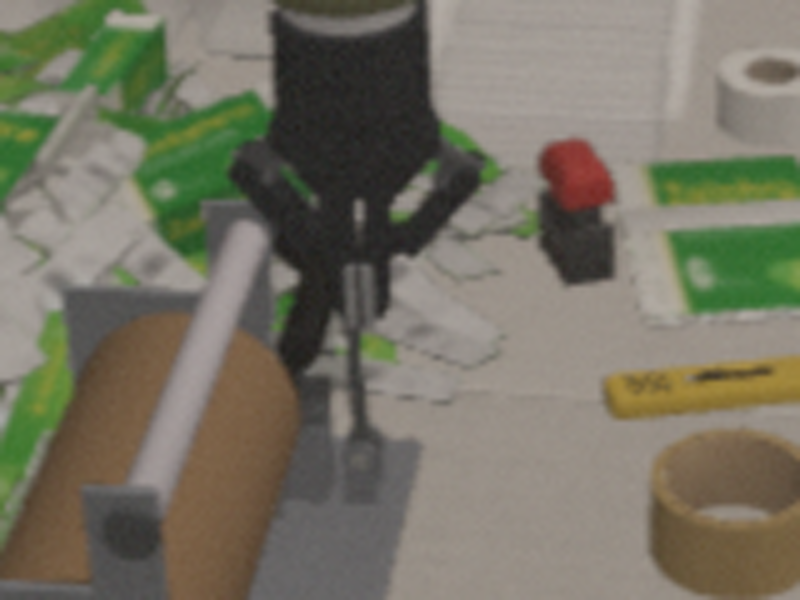

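The lever is in and firm at 11 N, steady, roughly 0.27 rad by travel. The sleeve at about (310,320) is clear of the bar, so I'm handing in.

```bash
python3 -c "
from bench import r
print(r.hand_in())"
```

```text
the job is handed in; nothing more can be done
None
```

I pushed the adjuster tab over to its end stop and pressed the brake lever in until it came up firm at about 11 N. By my estimate it stands near 0.27 rad, short of the bar. I handed the job in while still holding the lever, and the judge returned no verdict.

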